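# Draw out the wedge and start the cover's captive screw

### The arm

A 6-joint arm with a two-finger parallel gripper is mounted at the origin on the work surface. World frame = base frame: x ahead of the robot, y to its left, z up, the work surface at z = 0. Lengths are in mm, angles in rad, forces in N, time in s.
With the tool pointing down it reaches from about 350 to 775 mm from the base axis. Payload 7.3 kg.
Tool frame: the origin (TCP) lies between the finger pads; the fingertips stand 22 mm ahead of it and the grasp point (between the pads) lies 3 mm ahead of it (nose_length is the distance from the TCP to the fingertips, in mm); z points along the fingers, y is the direction in which the jaws open and shut (so a half turn about z gives the same grasp; the last joint's range is limited). The gripper opens to 92 mm and grips with 3 to 60 N. Pads are 19 mm wide; open, the fingers measure 130 mm over their backs; the gripper's body (75 mm by 190 mm) begins 47 mm behind the grasp point.
Start: joints at [1.004, 0.342, 1.524, -0, 1.275, -0.146], TCP at [214.445, 479.225, 248.741] pointing down, gripper open.
Joint ranges: [-2.53, 2.53], [-0.77, 2.02], [0.04, 2.7], [-1, 4.14], [0.28, 2.66], [-3.11, 3.11]. Speed limits (rad/s): [2.57, 2.57, 3.14, 3.14, 3.14, 3.14].

### API

Orientations are given as [roll, pitch, yaw] about the fixed x, y, z axes, in that order (R = Rz(yaw) Ry(pitch) Rx(roll)).
In Python, from plant import get_obs, capture, close_job, nose_length gives the robot as it stands.
- The arm moves only by the tool step_arm, never from a script. Its argument "increments" is text: rows parted by semicolons, each of 7 numbers parted by spaces: the turn, a rotation vector about the tool's x, y, z in rad, then the shift along the tool's x, y, z in mm, then the opening, from -1 (shut) to 1 (fully open). A call has 1 to 20 rows; each row is the pose to reach, as a shift and turn from the pose commanded when the call began, along the tool's axes at that moment; what a row does not reach only later rows make up. A row lasts 1/8 s, in which the tool goes at most 62.5 mm and 10.7 degrees, less where a joint would pass 70% of its speed; a pose out of reach is approached as far as the arm can. A call with a gripper value outside its range is refused whole. The fingers move at their own pace and stop on an object; the grip force is fixed at half the most. Time passes only in rows, so rows that repeat a pose let the fingers close. It gives the time, the measured TCP pose, the force and the opening at its end, in the units of the state.
- get_obs(): the state, without advancing time (a new reading comes with each control period).
- capture(name): name is "scene" or "side" or "wrist"; returns a dict with "frame" (480x640x3 uint8, red, green, blue), "K" (3x3 intrinsics, pixels), "extrinsics" (4x4, takes a point from world to camera coordinates); the wrist camera has in their place "tool_from_camera" (4x4, takes a point from camera to tool coordinates, whose origin is the TCP and whose axes are the flange's). Camera axes: x right, y down, z forward; pixel columns grow to the right and rows downward; lengths in mm; the calibration is good to about 2 mm. A picture is of the moment at which its call begins: read the wrist's pose just before it. There is no depth.
- close_job(): hands the job in, once; it reports no verdict.
The state is a dict: "time": time; "joint_positions": joint angles; "dq": joint speeds; "tau": joint torques, N m; "tool_pos": TCP position; "tcp_rot": TCP orientation; "contact_force": force on the tool from outside, world axes, zero at the start; "moment": the same for the moment, N m; "grip_width": finger opening in mm.
Only numpy, scipy, OpenCV 4.12 (cv2) and the standard library are available. Lean on these libraries where they do the work, as an engineer would, in place of code of your own. Each camera call takes 0.05 s, during which the arm holds its last target.

### The job

Work the wooden wedge out from under the steel cover of the drawer tray so that the cover comes fully down, and leave the wedge lying flat on the mat to the right, clear of the cover. Then push the cover's captive screw-knob in, feel for its thread by turning clockwise, and turn it clockwise to its stop so that it stays in when let go. Leave the loose fittings where they lie.

Things in the scene. Friction and masses are not known exactly. Their poses are not given: they have to be found in the camera images.
- tray: shallow steel drawer tray, fixed, black ribbed rubber mat on its floor. Origin: on the bench directly below the centre of the cover; x points to the back of the drawer, y to its left, z up. Mat top 12 mm above the origin. Inside walls at x = -188 and +188 mm, y = -368 mm (right) and +213 mm (left); walls 34 mm, front rail 45 mm, carcass behind x = 230 mm 68 mm high
- cover (a joint): angle of the hinged steel cover panel (240 mm in x by 200 mm in y, 0.85 kg): 0 = fully down (level), positive = its right edge lifted. Hinge line along tray x at y = +100 mm, 45 mm above the origin. Down, its top is 48 mm above the origin. Starts propped at 0.05 to 0.075 rad on the wedge and comes down by its own weight
- cover_edge (a point): middle of the lower edge of the folded lip (5 mm thick) along the cover's free right edge; with the cover down it is at tray (0, -100, 28) mm, 16 mm above the mat. The wedge is under this lip
- wedge: hard wooden wedge lying on the mat, 145 mm long (along its y), 34 mm wide, 0.14 kg. Origin: centre of the underside. Thin end (8 mm high) at y = +72.5 mm, under the cover; the top slopes up to 36 mm high at y = -17.5 mm, then is flat to the outer end at y = -72.5 mm. The outer 75 mm sticks out from under the lip. It comes out towards its -y, onto bare mat
- wedge_tip (a point): middle of the bottom edge of the wedge's thin end
- wedge_grip (a point): centre of the wedge's 55 mm long, 36 mm high outer block, 45 mm outwards from the wedge's origin, 18 mm above its underside
- screw (a joint): how far the captive screw is pushed in, m: 0 = sprung fully out, mechanical limit 0.019. A spring pushes it out with about 2.5 N at 0, rising to 4.5 N. The screw slides square to the cover, 0 at tray (0, 0)
- knob (a joint): turn of the screw's knob, rad, growing clockwise seen from above; at 0 the bar lies along tray x; starts within 0.3 of 0; turns easily (0.02 N m). Cover down, pushing the knob in is blocked at screw = 0.004 until it is turned to the hidden entry of the boss below; the entry is 0.3 to 1.4 rad clockwise from the start, never in the same place, to be felt for, and about 0.35 rad wide
- boss_top (a point): top centre of the hidden threaded boss on the tray floor, 29 mm above the tray origin. At its entry the screw goes in to 0.019 under about 5 N and springs out if let go. Held in beyond 0.0165, it turns clockwise 1.3 to 1.7 rad from where it went in to a hard stop; past 0.6 rad the thread holds it when let go, and draws it in from 0.013 to 0.0162 at the stop. Turning back is blocked
- knob_grip (a point): centre of the knob's straight aluminium grip bar, on the turning axis: bar 80 mm long (its x), 24 mm thick (its y), 36 mm high, to be gripped across the 24 mm; at screw = 0 with the cover down it is 96 mm above the tray origin, so 48 mm above the cover's top. Under the bar is a hub 32 mm across and a flange 44 mm across whose lower face is 28 mm below this point. It turns with the knob
- banjo: brass banjo fitting lying flat, ring eye 44 mm across and 20 mm high with a stem, about 85 mm long over all. A bystander, loose on the mat; origin at the centre of its underside
- cap: chrome round pipe cap, 66 mm across, 43 mm high. A bystander, loose on the mat; origin at the centre of its underside
- spigot: grey plastic stepped spigot adapter standing upright, 64 mm across, 72 mm high. A bystander, loose on the mat; origin at the centre of its underside
- thumb_nut: knurled aluminium thumb nut lying flat, 64 mm across, 34 mm high with a smaller hub on top. A bystander, loose on the mat; origin at the centre of its underside
- sleeve: copper pipe sleeve standing upright, 52 mm across, 60 mm high, at the hinge side of the cover. A bystander, loose on the mat; origin at the centre of its underside
- tee: steel pipe tee lying along the tray's y with one arm up, 92 mm long, 60 mm high, at the hinge side of the cover. A bystander, loose on the mat; origin at the centre of its underside
There are look-alikes about, which are no part of the job. Of the things shaped like the wedge, the wooden one is meant.

How it is judged (in metres and radians):
On the way, in this order (a step that is already met when the one before it is completed fails the run):
1. the wedge is out from under the cover and the cover is fully down (y of wedge_tip in the frame of tray below -0.108 m and value of joint cover below 0.012 rad), for 0.2 s.
2. the screw is pushed in to its thread (value of joint screw above 0.0135 m), for 0.2 s.
At the end, for the whole second after the job is handed in: The cover is down (within 0.012 rad), the wedge lies flat on the mat, at rest, with its thin end and its middle to the right of the cover's lip (tray y below -108 mm), and the screw, let go, stays in by more than 15.2 mm (about 16.2 mm is the stop) (all of step 1 and y of wedge in the frame of tray below -0.108 m and z of wedge in the frame of tray below 0.02 m and angle between wedge's own z axis and vertical below 0.12 rad and value of joint screw above 0.0152 m and linear speed of wedge below 0.02 m/s); the robot touches nothing.
It fails at once if a loose fitting on the mat is pushed more than 30 mm from its place (distance of any of banjo, cap, spigot, thumb_nut, sleeve, tee from where it was at the start of the episode above 0.03 m).
It also fails if it takes over 64 s, if anything falls off the work surface, if the arm or the gripper's body presses on something with over 40 N, if the wrist force passes 120 N, or if a joint passes its speed limit or range.

## Working session

There is one attempt and no reset: what is moved stays moved. The work goes in short steps, Python scripts to look and compute and a tool call to move; the robot and the scene stay as the last step left them, time stands still between calls to the robot, and variables do not carry over. Pictures are saved under pics/ and viewed, and the job is handed in when it is done.

Besides the shell and the picture viewer there is one more tool, called after "Request:" in YAML: its name, and indented under it one key for each argument. step_arm: Moves the arm, as the interface text tells. Its arguments: {"type":"object","properties":{"increments":{"type":"string"}},"required":["increments"]}

```bash
ls; mkdir -p pics
python3 - <<'E'
from plant import get_obs, capture, nose_length
import cv2
o=get_obs()
print(o, nose_length if not callable(nose_length) else nose_length())
for n in ["scene","side","wrist"]:
    c=capture(n); cv2.imwrite(f"pics/{n}0.png",c["frame"][:,:,::-1])
    import pickle; pickle.dump((c,get_obs()),open(f"{n}0.pkl","wb"))
    print(n,c["K"].round(1).tolist(),(c.get("extrinsics") if "extrinsics" in c else c["tool_from_camera"]).round(3).tolist())
E
```

```text
pics
{'time': 0.0, 'joint_positions': array([ 1.00396732e+00,  3.42733866e-01,  1.52503835e+00,  7.02394401e-06,
        1.27539237e+00, -1.45964748e-01]), 'dq': array([ 0.00023281,  0.00095687,  0.00038396,  0.00156594,  0.00053809,
       -0.00083947]), 'tau': array([-1.43244040e-03, -4.31248856e+01, -2.44211268e+01,  7.16570718e-02,
        5.60021424e-02, -4.80005224e-05]), 'tool_pos': array([214.2426091 , 478.87906248, 248.03171011]), 'tcp_rot': array([-3.14003842e+00, -2.35277526e-04,  2.72072616e+00]), 'contact_force': array([-1.2060658 , -0.41614998, -0.14219616]), 'moment': array([-0.00538808, -0.05578108,  0.05287612]), 'grip_width': 91.83701241264035} 22.0
scene [[473.0, 0.0, 319.0], [0.0, 473.0, 237.3], [0.0, 0.0, 1.0]] [[-0.859, 0.512, 0.023, 433.348], [0.269, 0.49, -0.829, -79.466], [-0.435, -0.706, -0.558, 1517.183], [0.0, 0.0, 0.0, 1.0]]
side [[543.5, 0.0, 319.9], [0.0, 543.5, 240.1], [0.0, 0.0, 1.0]] [[0.908, -0.418, -0.012, -462.377], [-0.309, -0.652, -0.693, 224.243], [0.282, 0.633, -0.721, 1226.058], [0.0, 0.0, 0.0, 1.0]]
wrist [[382.7, 0.0, 321.6], [0.0, 382.7, 244.3], [0.0, 0.0, 1.0]] [[0.0, -0.962, -0.273, 73.471], [1.0, 0.0, 0.0, 0.814], [-0.0, -0.273, 0.962, -135.759], [0.0, 0.0, 0.0, 1.0]]
```

View pics/scene0.png

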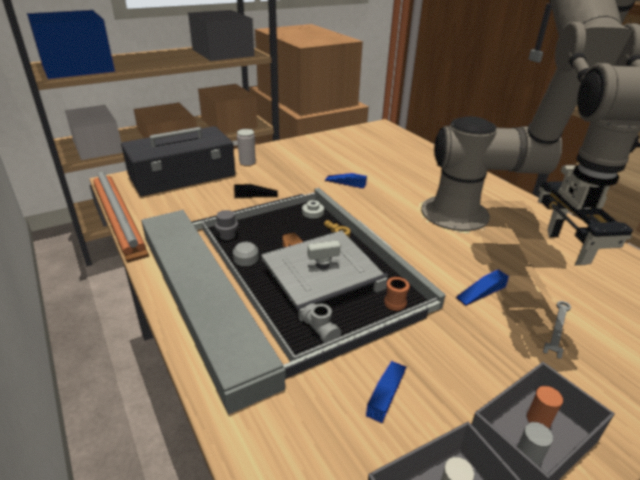

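View pics/side0.png

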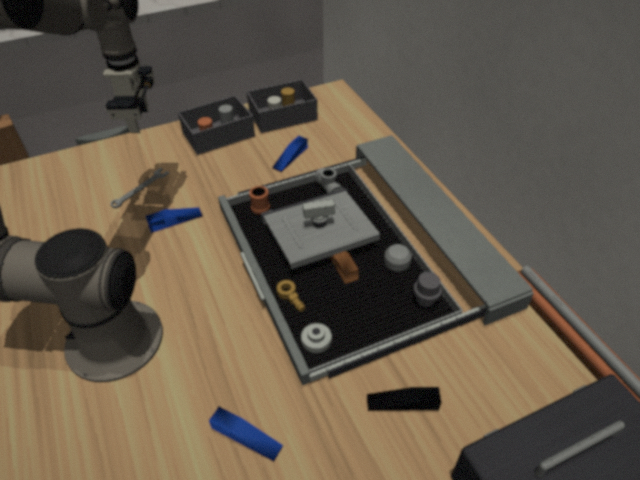

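View pics/wrist0.png

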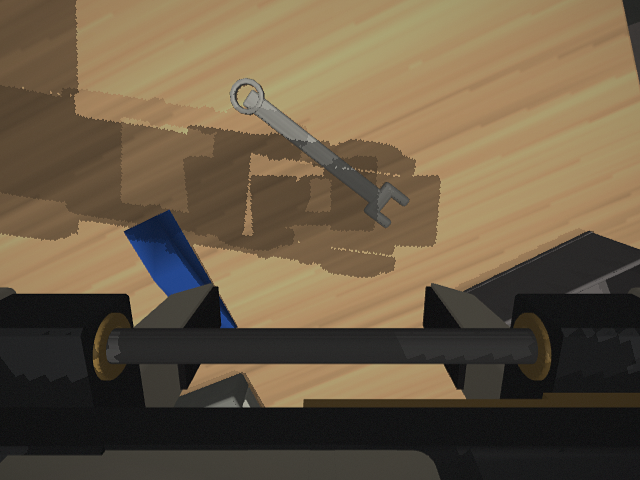

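The side picture shows the tray with the cover at about (322,225), its knob at (319,210) and a wooden wedge at (345,266). The blue wedges at (174,218), (291,153) and (245,433) and the black one at (403,399) lie on the bench outside the tray, so they are look-alikes. I'll enlarge to confirm this.

Run:
```python
import cv2
a=cv2.imread("pics/side0.png")[150:390,200:500]; cv2.imwrite("pics/side0c.png",cv2.resize(a,(750,600),interpolation=cv2.INTER_CUBIC))
a=cv2.imread("pics/scene0.png")[180:400,190:450]; cv2.imwrite("pics/scene0c.png",cv2.resize(a,(709,600),interpolation=cv2.INTER_CUBIC))
```

```text
(no output)
```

View pics/side0c.png

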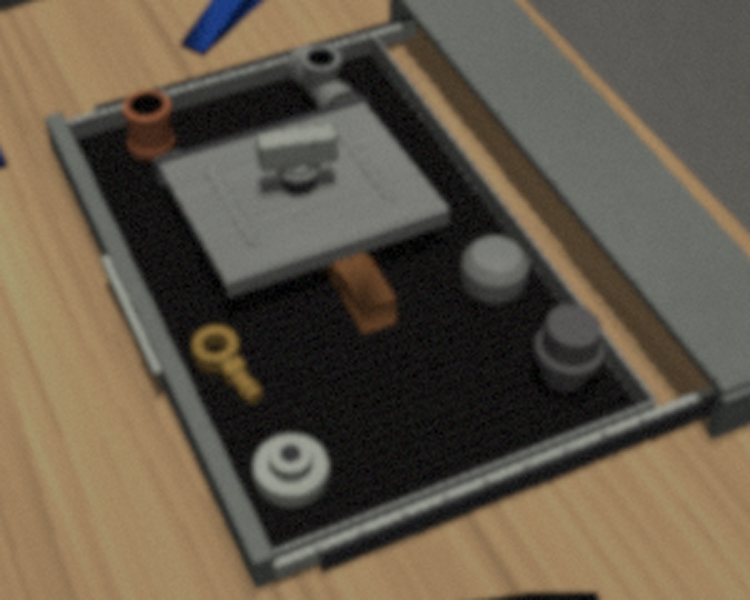

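View pics/scene0c.png

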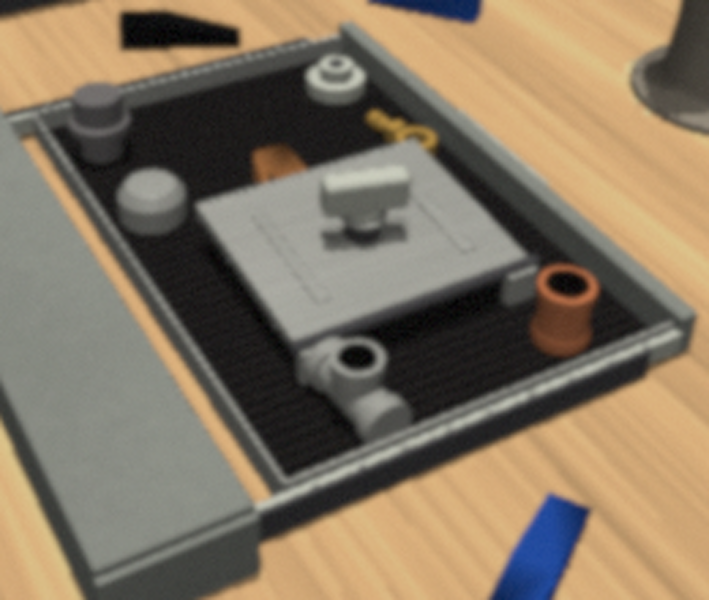

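The wooden wedge is confirmed: side full-frame (345,266), under the cover's right lip. It is the only wooden one and the only one inside the tray. Next I fit the tray pose from the cover corners.

```bash
cat > h.py <<'E'
import numpy as np, pickle, cv2
from scipy.optimize import least_squares
S,_=pickle.load(open("side0.pkl","rb")); C,_=pickle.load(open("scene0.pkl","rb"))
def proj(c,p):
    q=c["extrinsics"][:3,:3]@np.asarray(p,float).T+c["extrinsics"][:3,3:4]
    u=c["K"]@q; return (u[:2]/u[2]).T
def ray_z(c,uv,z):
    R,t=c["extrinsics"][:3,:3],c["extrinsics"][:3,3]
    d=R.T@np.linalg.inv(c["K"])@np.array([uv[0],uv[1],1.]); o=-R.T@t
    return o+d*(z-o[2])/d[2]
def tray2w(P,T):
    P=np.asarray(P,float); c,s=np.cos(T[2]),np.sin(T[2])
    return P@np.array([[c,-s,0],[s,c,0],[0,0,1]]).T+[T[0],T[1],0]
def cov(P,a):  # cover-local (when down) rotated
    P=np.array(P,float); y=P[:,1]-100; z=P[:,2]-45
    return np.c_[P[:,0],100+y*np.cos(a)+z*np.sin(a),45-y*np.sin(a)+z*np.cos(a)]
E
python3 - <<'E'
from h import *
sp=np.array([[158,165],[365,100],[450,212],[230,286]])/2.5+[200,150]
k=709/260
cp=np.array([[525,262],[300,338],[197,207],[415,142]])/k+[190,180]
L=[[-120,100,48],[120,100,48],[120,-100,48],[-120,-100,48]]
def f(p):
    w=tray2w(cov(L,p[3]),p); return np.r_[(proj(S,w)-sp).ravel(),(proj(C,w)-cp).ravel()]
r=least_squares(f,[500,0,0,.06]); print(r.x.round(3),r.fun.round(1).reshape(-1,2).tolist())
E
```

```text
[ 5.50384e+02  8.82090e+01 -1.50000e-02  4.30000e-02] [[-0.2, -1.1], [-0.9, -0.1], [-0.3, 0.1], [-1.1, 0.2], [1.5, -2.2], [-2.0, 1.3], [-0.9, 0.0], [-1.0, -0.4]]
```

```bash
cat > ov.py <<'E'
from h import *
def draw(img,c,pts,T,off,k,col,a=None,close=True):
    w=tray2w(cov(pts,a) if a is not None else pts,T)
    p=((proj(c,w)-off)*k).round().astype(int)
    cv2.polylines(img,[p.reshape(-1,1,2)],close,col,1,cv2.LINE_AA)
def run(T,a,wx,tag):
    for c,n,(x0,y0,x1,y1),k in ((S,"side",(200,150,500,390),2.5),(C,"scene",(190,180,450,400),2.72)):
        im=c["frame"][y0:y1,x0:x1,::-1]; im=cv2.resize(im,None,fx=k,fy=k,interpolation=cv2.INTER_CUBIC).copy()
        o=np.array([x0,y0])
        draw(im,c,[[-188,-368,12],[188,-368,12],[188,213,12],[-188,213,12]],T,o,k,(0,255,0))
        draw(im,c,[[-188,-368,34],[188,-368,34],[188,213,34],[-188,213,34]],T,o,k,(255,255,0))
        draw(im,c,[[-120,-100,48],[120,-100,48],[120,100,48],[-120,100,48]],T,o,k,(0,0,255),a)
        draw(im,c,[[-40,0,114],[40,0,114]],T,o,k,(0,0,255),a)
        draw(im,c,[[-17+wx,-175,48],[17+wx,-175,48],[17+wx,-120,48],[-17+wx,-120,48]],T,o,k,(255,0,255))
        draw(im,c,[[-17+wx,-175,12],[17+wx,-175,12]],T,o,k,(255,0,255))
        cv2.imwrite(f"pics/{n}_{tag}.png",im)
E
python3 -c "
from ov import *
run([550.4,88.2,-.015],.055,0,'ov1')"
```

```text
(no output)
```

View pics/side_ov1.png

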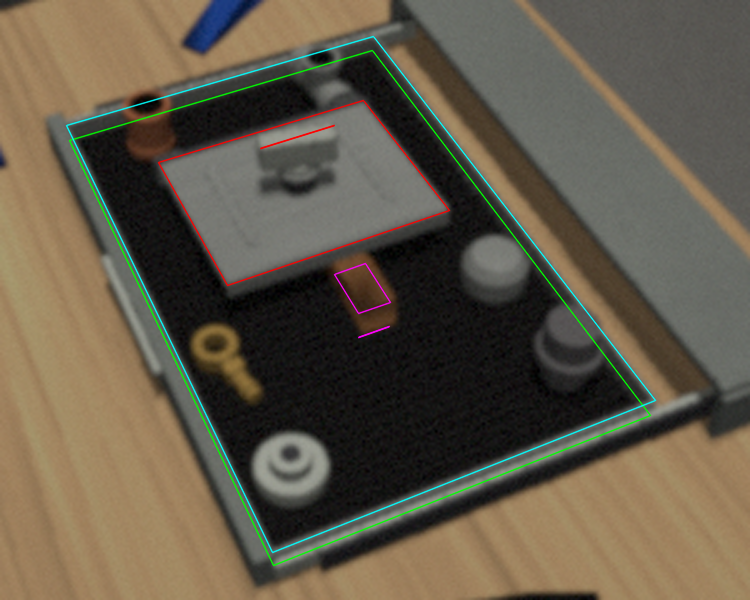

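View pics/scene_ov1.png

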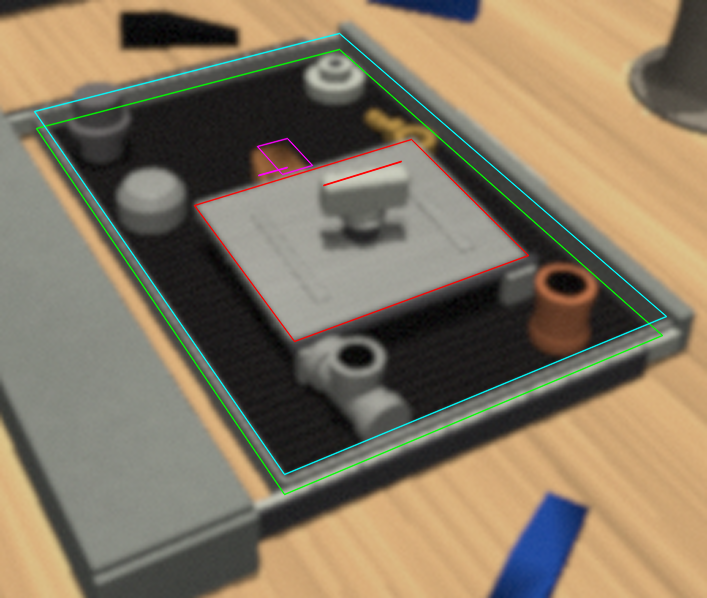

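The overlay fits well, so the tray is at about (550.4, 88.2) with yaw -0.015. Now the bystander clearance and the first view move.

```bash
cat >> h.py <<'E'
from scipy.spatial.transform import Rotation as Rn
T=[550.4,88.2,-.015]
def w2tray(w):
    c,s=np.cos(T[2]),np.sin(T[2]); d=np.asarray(w,float)-[T[0],T[1],0]
    return d@np.array([[c,-s,0],[s,c,0],[0,0,1]])
def pose(p,yaw,roll=np.pi): return np.array(p,float),Rn.from_euler('xyz',[roll,0,yaw])
def delta(a,b):
    r=(a[1].inv()*b[1]).as_rotvec(); s=a[1].inv().apply(b[0]-a[0]); print("rot",r.round(4),"shift",s.round(2)); return r,s
E
python3 - <<'E'
from h import *
for n,u,z in [("banjo eye",(215,345),22),("banjo stem",(258,395),22),("nut",(291,452),46),("cap",(497,255),55),("spig",(572,325),84),("wedge outer top",(382,302),48),("wedge outer bot",(377,330),12),("w far R top",(396,293),48),("w R bot",(397,322),12),("w near bot",(365,333),12)]:
    print(n,w2tray(ray_z(S,np.array(u)/2.5+[200,150],z)).round(1))
a=pose([214.445,479.225,248.741],2.7208)
delta(a,pose([550,-50,260],np.pi/2))
E
```

```text
banjo eye [-148.4 -134.7   22. ]
banjo stem [-133.8 -206.1   22. ]
nut [-137.4 -291.4   46. ]
cap [ 135.5 -169.4   55. ]
spig [ 138.8 -294.4   84. ]
wedge outer top [   9.6 -171.8   48. ]
wedge outer bot [   4.  -174.6   12. ]
w far R top [  26.8 -167.2   48. ]
w R bot [  26.2 -173.6   12. ]
w near bot [  -8.2 -173.2   12. ]
rot [ 0.   -0.    1.15] shift [-522.46 -345.99  -11.26]
```

Request:
step_arm:
  increments: "0 0 1.15 -522 -346 -11 1;0 0 1.15 -522 -346 -11 1;0 0 1.15 -522 -346 -11 1;0 0 1.15 -522 -346 -11 1;0 0 1.15 -522 -346 -11 1;0 0 1.15 -522 -346 -11 1;0 0 1.15 -522 -346 -11 1;0 0 1.15 -522 -346 -11 1;0 0 1.15 -522 -346 -11 1;0 0 1.15 -522 -346 -11 1;0 0 1.15 -522 -346 -11 1;0 0 1.15 -522 -346 -11 1;0 0 1.15 -522 -346 -11 1;0 0 1.15 -522 -346 -11 1;0 0 1.15 -522 -346 -11 1;0 0 1.15 -522 -346 -11 1"

```text
time: 2.15
tool_pos: [549.5, -49.5, 259.9]
tcp_rot: [3.141, -0.0, 1.571]
contact_force: [-0.5, 0.5, 0.6]
grip_width: 92.2
```

Run:
```python
from plant import get_obs, capture
import cv2,pickle
o=get_obs(); c=capture("wrist"); pickle.dump((c,o),open("wrist1.pkl","wb"))
cv2.imwrite("pics/wrist1.png",c["frame"][:,:,::-1]); print(o)
```

```text
{'time': 2.15, 'joint_positions': array([-2.28727429e-01,  3.82804756e-01,  1.43110757e+00,  9.68365783e-05,
        1.32742412e+00, -2.29335780e-01]), 'dq': array([-0.00394053,  0.00206621, -0.00159108, -0.00057426,  0.00050509,
       -0.00130141]), 'tau': array([ 8.82690609e-02, -4.58253479e+01, -2.49593514e+01,  7.34841032e-02,
        5.62866731e-02,  9.15936944e-04]), 'tool_pos': array([549.49524383, -49.45171398, 259.86761874]), 'tcp_rot': array([ 3.14132178e+00, -3.32825248e-05,  1.57138136e+00]), 'contact_force': array([-0.5097829 ,  0.4632216 ,  0.60786798]), 'moment': array([-0.09136522,  0.06924715,  0.02027727]), 'grip_width': 92.21905719726907}
```

View pics/wrist1.png

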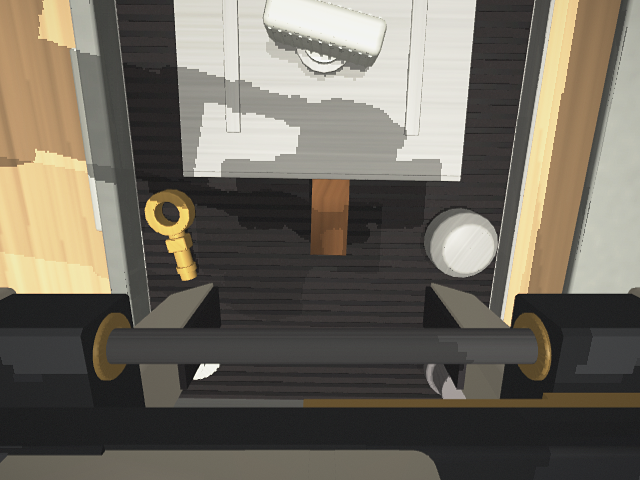

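```bash
cat >> h.py <<'E'
def wr(c,o,uv,z):
    Rt=Rn.from_euler('xyz',o['tcp_rot']); M=c['tool_from_camera']
    d=Rt.apply(M[:3,:3]@np.linalg.inv(c['K'])@np.array([uv[0],uv[1],1.])); p=Rt.apply(M[:3,3])+o['tool_pos']
    return p+d*(z-p[2])/d[2]
E
python3 - <<'E'
from h import *
c,o=pickle.load(open("wrist1.pkl","rb"))
im=c["frame"][:,:,::-1]; cv2.imwrite("pics/w1c.png",cv2.resize(im[0:280,240:440],(560,600*280//280*1),interpolation=cv2.INTER_CUBIC) if 0 else cv2.resize(im[0:280,240:440],None,fx=2.1,fy=2.1))
for n,u,z in [("w outL top",(311,255),48),("w outR top",(347,255),48),("w inL ",(312,181),45),("w inR",(349,181),45),("cov R",(460,181),62),("cov L",(183,176),62)]:
    w=wr(c,o,u,z); print(n,w.round(1),w2tray(w).round(1))
for u in [(266,8),(382,42),(263,22),(379,57)]:
    w=wr(c,o,u,119); print(w.round(1),w2tray(w).round(1))
E
```

```text
w outL top [540.  -84.3  48. ] [  -7.9 -172.6   48. ]
w outR top [574.2 -84.3  48. ] [  26.4 -172.1   48. ]
w inL  [541.2 -14.7  45. ] [  -7.6 -103.    45. ]
w inR [574.9 -14.7  45. ] [  26.  -102.5   45. ]
cov R [669.8 -12.7  62. ] [120.9 -99.1  62. ]
cov L [430.4  -8.6  62. ] [-118.5  -98.6   62. ]
[514.3 103.4 119. ] [-36.4  14.7 119. ]
[589.3  83.8 119. ] [ 39.   -3.8 119. ]
[512.   95.4 119. ] [-38.5   6.6 119. ]
[587.7  74.9 119. ] [ 37.5 -12.8 119. ]
```

View pics/w1c.png

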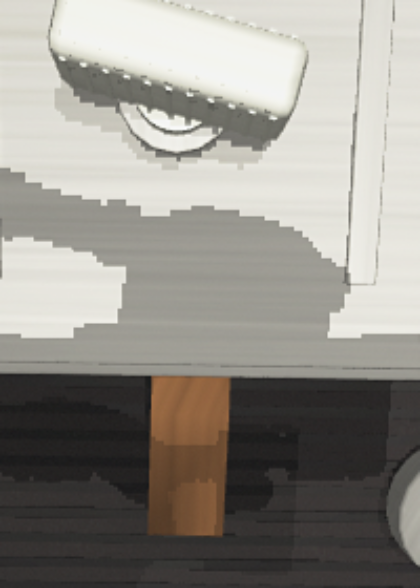

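Request:
step_arm:
  increments: "0 0 0 -9.5 7.8 40 0.5;0 0 0 -9.5 7.8 80 0.5;0 0 0 -9.5 7.8 120 0.5;0 0 0 -9.5 7.8 155 0.5;0 0 0 -9.5 7.8 185 0.5;0 0 0 -9.5 7.8 205 0.5;0 0 0 -9.5 7.8 215 0.5;0 0 0 -9.5 7.8 219 0.5;0 0 0 -9.5 7.8 219 0.5;0 0 0 -9.5 7.8 219 -1;0 0 0 -9.5 7.8 219 -1;0 0 0 -9.5 7.8 219 -1;0 0 0 -9.5 7.8 219 -1;0 0 0 -9.5 7.8 219 -1;0 0 0 -9.5 7.8 219 -1;0 0 0 -9.5 7.8 219 -1"

```text
time: 4.2
tool_pos: [557.1, -59.4, 40.8]
tcp_rot: [-3.141, -0.0, 1.571]
contact_force: [-3.0, -1.1, 4.5]
grip_width: 33.9
```

Run:
```python
from plant import get_obs, capture
import cv2
c=capture("wrist")["frame"]; s=capture("side")["frame"]
cv2.imwrite("pics/p2.png",cv2.hconcat([c[:,:,::-1],cv2.resize(s[150:390,200:420,::-1],None,fx=2,fy=2)])[:, -800:] if 0 else cv2.resize(s[130:390,180:480,::-1],None,fx=2.3,fy=2.3)); print(get_obs()['contact_force'],get_obs()['grip_width'])
cv2.imwrite("pics/p2w.png",c[:,:,::-1])
```

```text
[-4.0658949  -1.80314985  4.74997353] 33.865953395222
```

View pics/p2.png

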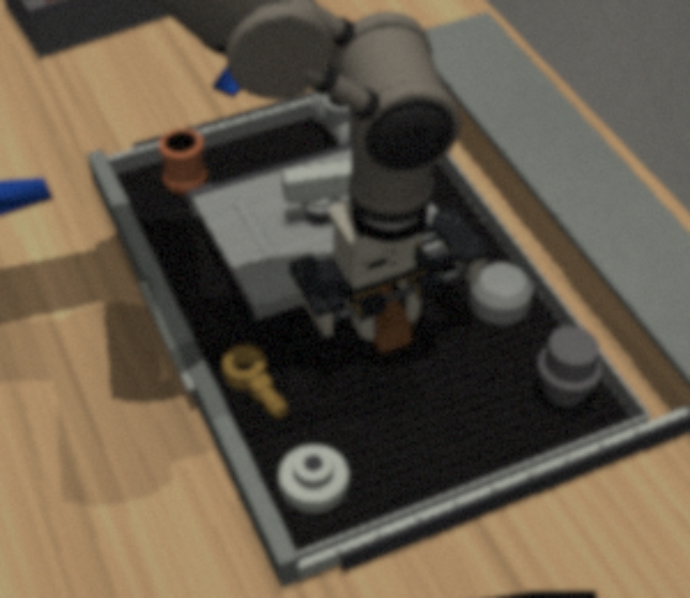

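View pics/p2w.png

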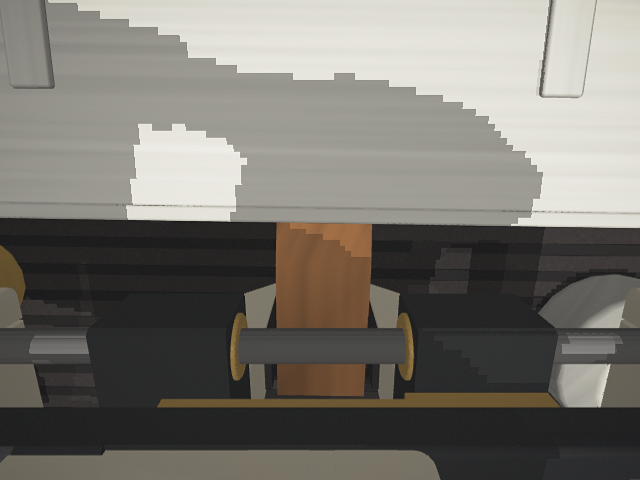

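Gripped at 33.9 mm, as expected. I pull along tray -y and drift a little towards the front for spigot clearance.

Request:
step_arm:
  increments: "0 0 0 -4 0 0 -1;0 0 0 -10 0 0 -1;0 0 0 -17 -0.2 0 -1;0 0 0 -24 -0.4 0 -1;0 0 0 -31 -0.5 0 -1;0 0 0 -38 -0.6 0 -1;0 0 0 -45 -1 0 -1;0 0 0 -52 -2 0 -1;0 0 0 -59 -4 0 -1;0 0 0 -66 -6 0 -1;0 0 0 -73 -8 0 -1;0 0 0 -80 -10 0 -1;0 0 0 -87 -11 0 -1;0 0 0 -93 -11 0 -1;0 0 0 -93 -11 0 -1"

```text
time: 6.18
tool_pos: [546.2, -153.4, 40.8]
tcp_rot: [3.142, 0.001, 1.57]
contact_force: [-0.8, -1.5, 3.6]
grip_width: 33.8
```

Run:
```python
from plant import get_obs, capture
import cv2
c=capture("wrist")["frame"]; s=capture("side")["frame"]
cv2.imwrite("pics/p3.png",cv2.resize(s[130:390,180:480,::-1],None,fx=2.3,fy=2.3)); print(get_obs())
cv2.imwrite("pics/p3w.png",c[:,:,::-1])
```

```text
{'time': 6.275, 'joint_positions': array([-4.08115117e-01,  6.56993905e-01,  1.63999826e+00, -1.36436525e-03,
        8.44039034e-01, -4.07205799e-01]), 'dq': array([ 2.58546760e-03,  2.49387793e-04,  5.40919570e-05,  2.72919298e-04,
       -1.11431455e-03,  1.46148583e-03]), 'tau': array([ 1.62111495e+00, -4.91457903e+01, -1.65670037e+01,  7.15961717e-01,
       -4.44194986e-03, -2.51331821e-02]), 'tool_pos': array([ 546.29687324, -153.30721414,   40.81029866]), 'tcp_rot': array([3.14148156e+00, 1.15890506e-03, 1.57079321e+00]), 'contact_force': array([-1.14714589, -4.30414808,  5.04397706]), 'moment': array([-0.52181306,  0.31183909,  0.00308023]), 'grip_width': 33.78639819006858}
```

View pics/p3.png

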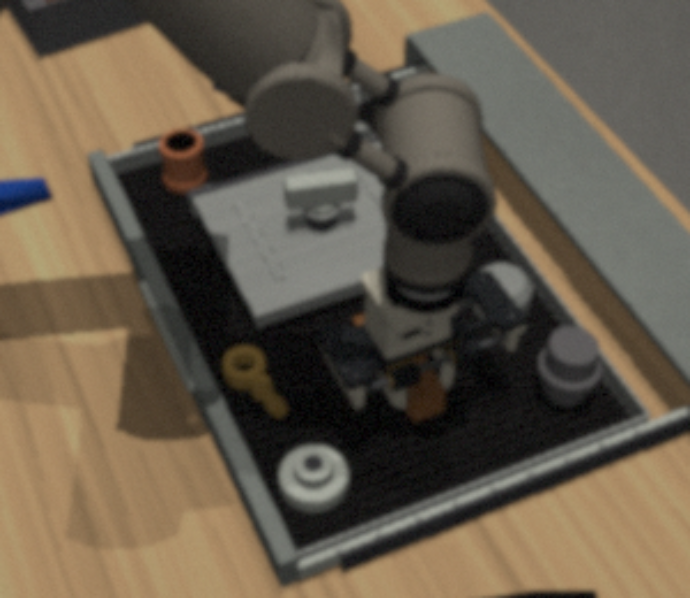

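View pics/p3w.png

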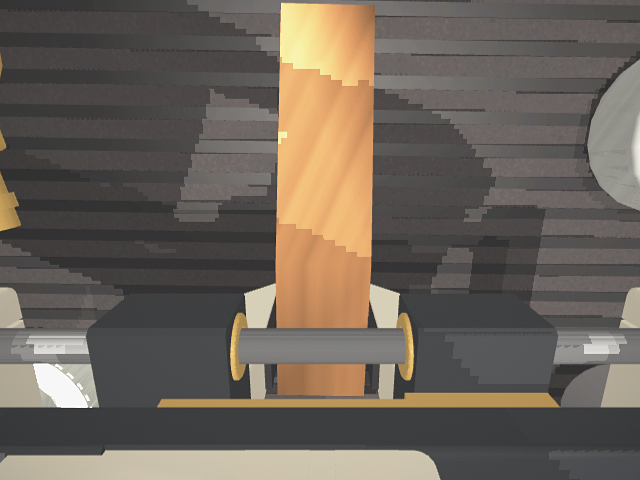

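Request:
step_arm:
  increments: "0 0 0 -93 -11 0 0.3;0 0 0 -93 -11 0 0.3;0 0 0 -93 -11 0 0.3"

```text
time: 6.65
tool_pos: [534.7, -247.5, 40.1]
tcp_rot: [-3.141, 0.0, 1.568]
contact_force: [-0.3, 0.4, 0.7]
grip_width: 57.6
```

I made a mistake: rows are relative to the start of each call, so repeating -93/-11 moved the arm another 94 mm while it opened. I'll check the state before going on.

Run:
```python
from plant import get_obs, capture
import cv2,pickle
o=get_obs()
c=capture("wrist"); s=capture("side")["frame"]; pickle.dump((c,o),open("wrist4.pkl","wb"))
c=c["frame"]
cv2.imwrite("pics/p4.png",cv2.resize(s[130:390,180:480,::-1],None,fx=2.3,fy=2.3)); print(get_obs()['contact_force'])
cv2.imwrite("pics/p4w.png",c[:,:,::-1])
```

```text
[ 0.13268848  0.83562443 -0.09922564]
```

View pics/p4.png

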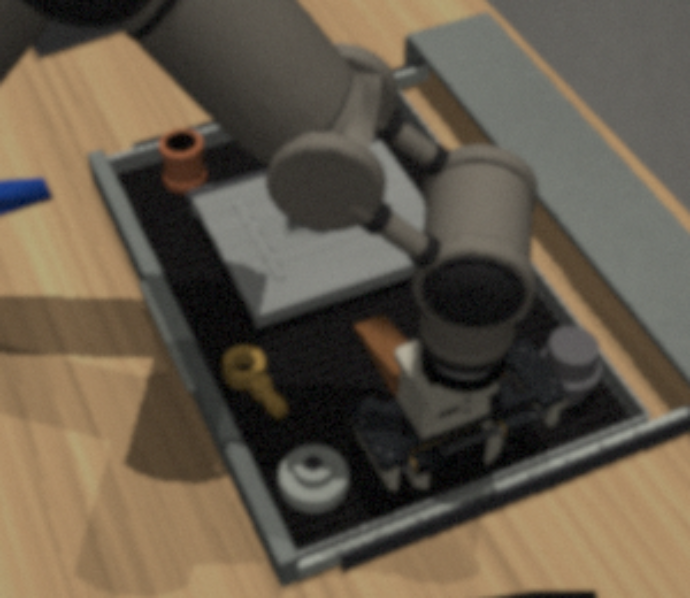

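View pics/p4w.png

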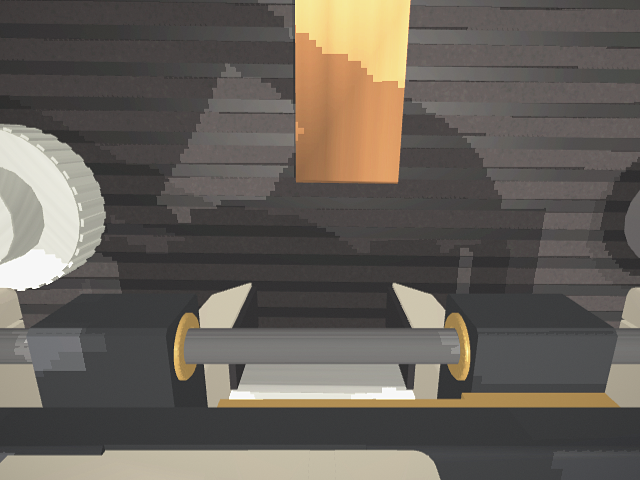

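No harm done: the wedge lies free and the fingers are past its outer end. I'll lift and move to a view above the knob.

Request:
step_arm:
  increments: "0 0 0 0 0 -40 0.3;0 0 0 0 0 -90 0.3;0 0 0 0 0 -140 0.3;0 0 0 0 0 -190 0.3;0 0 -0.1 50 2 -190 0.3;0 0 -1.31 336 15.5 -190 0.3;0 0 -1.31 336 15.5 -190 0.3;0 0 -1.31 336 15.5 -190 0.3;0 0 -1.31 336 15.5 -190 0.3;0 0 -1.31 336 15.5 -190 0.3;0 0 -1.31 336 15.5 -190 0.3;0 0 -1.31 336 15.5 -190 0.3;0 0 -1.31 336 15.5 -190 0.3;0 0 -1.31 336 15.5 -190 0.3;0 0 -1.31 336 15.5 -190 0.3"

```text
time: 8.62
tool_pos: [550.7, 90.8, 230.6]
tcp_rot: [3.142, -0.0, 2.88]
contact_force: [0.5, -0.7, 0.0]
grip_width: 59.7
```

Run:
```python
from plant import get_obs, capture
import cv2,pickle
o=get_obs()
c=capture("wrist"); s=capture("side"); pickle.dump((c,o),open("wrist5.pkl","wb")); pickle.dump((s,o),open("side5.pkl","wb"))
c=c["frame"]; s=s["frame"]
cv2.imwrite("pics/p5.png",cv2.resize(s[130:390,180:480,::-1],None,fx=2.3,fy=2.3)); print(o)
cv2.imwrite("pics/p5w.png",c[:,:,::-1])
```

```text
{'time': 8.625, 'joint_positions': array([ 2.60431957e-02,  4.17188741e-01,  1.46037474e+00,  1.43129553e-04,
        1.26421598e+00, -1.28314841e+00]), 'dq': array([-6.53523852e-03,  1.49434104e-03, -1.54412617e-03, -2.74287563e-05,
        3.65224443e-04, -6.21508834e-03]), 'tau': array([ 1.55877359e-01, -4.68288660e+01, -2.42436165e+01, -2.55617422e-03,
        9.23795882e-02,  1.74806127e-02]), 'tool_pos': array([550.71112997,  90.81185315, 230.64296857]), 'tcp_rot': array([ 3.14151481e+00, -2.17846405e-04,  2.87994473e+00]), 'contact_force': array([ 0.48914388, -0.73523409,  0.02822188]), 'moment': array([ 0.01290738, -0.00941167,  0.0015597 ]), 'grip_width': 59.67471908237003}
```

View pics/p5.png

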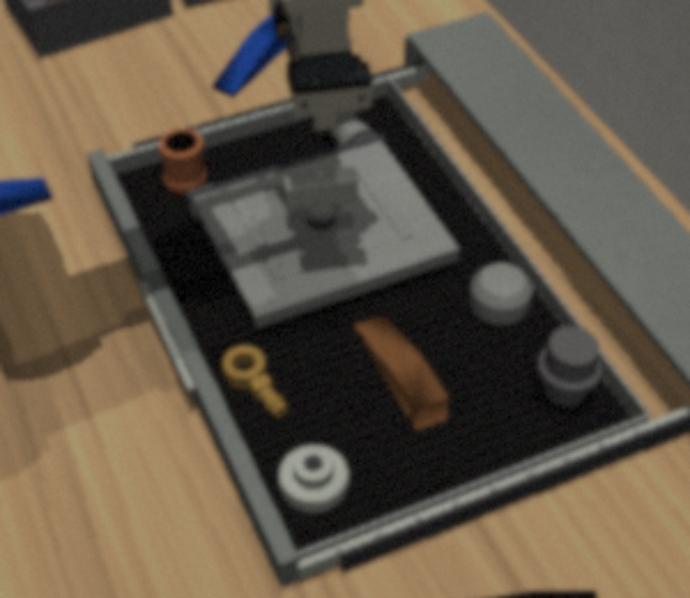

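View pics/p5w.png

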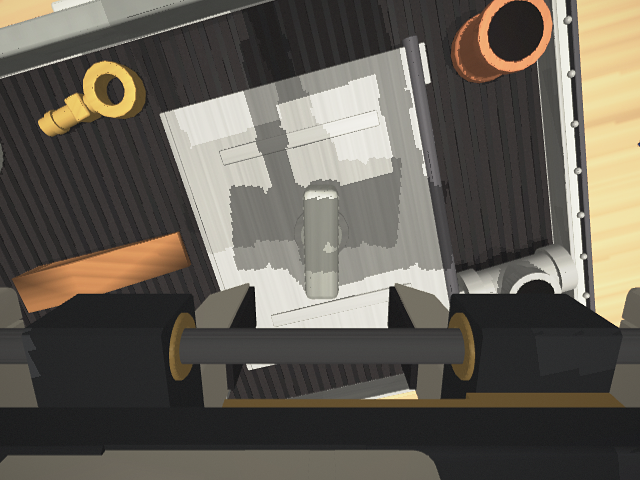

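The picture shows the cover down, the wedge lying free (side picture around (400,370)), and the knob bar nearly aligned with the tool. Next, the numbers.

Run:
```python
from h import *
c,o=pickle.load(open("wrist5.pkl","rb")); s,_=pickle.load(open("side5.pkl","rb"))
im=c["frame"][150:330,230:420,::-1]; cv2.imwrite("pics/k5.png",cv2.resize(im,None,fx=3.2,fy=3.2,interpolation=cv2.INTER_CUBIC))
for u in [(321,187),(321,298)]:
    w=wr(c,o,u,114); print(w.round(1),w2tray(w).round(1))
for u in [(355,325),(388,318)]: print("tip",w2tray(ray_z(s,np.array(u)/2.3+[180,130],20)).round(1))
for u in [(413,428),(447,418)]: print("outer bot",w2tray(ray_z(s,np.array(u)/2.3+[180,130],12)).round(1))
for u in [(180,233),(190,264)]: print("tip wrist",w2tray(wr(c,o,u,20)).round(1))
```

```text
[511.3 101.9 114. ] [-39.3  13.1 114. ]
[587.6  81.4 114. ] [ 37.3  -6.2 114. ]
tip [ -20.9 -133.4   20. ]
tip [  15.4 -139.1   20. ]
outer bot [ -22.1 -273.7   12. ]
outer bot [  14.5 -276.8   12. ]
tip wrist [ -18.3 -128.    20. ]
tip wrist [  12.9 -129.2   20. ]
```

View pics/k5.png

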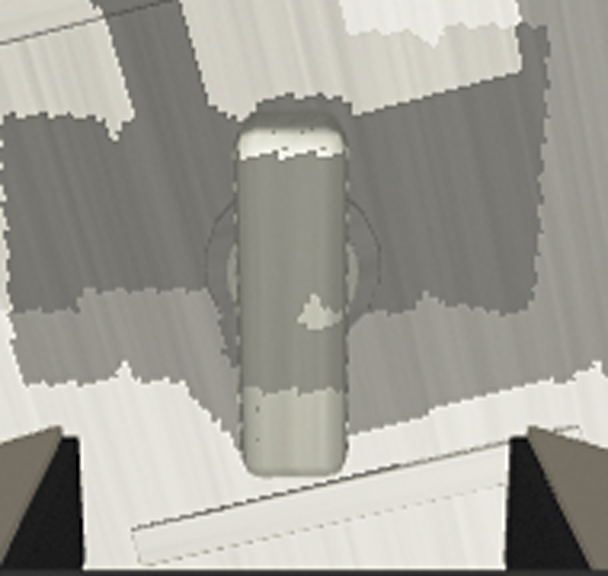

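The knob bar is centred between the jaws to about 0.5 mm and aligned in yaw. The wedge tip is at tray y ≈ -130. I descend to TCP z ≈ 103, which keeps the tips above the hub, and grip.

Request:
step_arm:
  increments: "0 0 0 0 0 30 0.3;0 0 0 0 0 65 0.3;0 0 0 0 0 95 0.3;0 0 0 0 0 113 0.3;0 0 0 0 0 123 0.3;0 0 0 0 0 127.5 0.3;0 0 0 0 0 127.5 0.3;0 0 0 0 0 127.5 -1;0 0 0 0 0 127.5 -1;0 0 0 0 0 127.5 -1;0 0 0 0 0 127.5 -1;0 0 0 0 0 127.5 -1;0 0 0 0 0 127.5 -1;0 0 0 0 0 127.5 -1"

```text
time: 10.48
tool_pos: [550.9, 90.5, 103.4]
tcp_rot: [-3.141, 0.0, 2.881]
contact_force: [-1.3, -2.1, 2.0]
grip_width: 24.2
```

Run:
```python
from plant import get_obs, capture
import cv2
for i in range(1):
    o=get_obs(); print(o['tool_pos'],o['tcp_rot'],o['contact_force'],o['moment'],o['grip_width'])
c=capture("wrist")["frame"]; cv2.imwrite("pics/p6w.png",c[:,:,::-1])
```

```text
[550.8918403   90.49899412 103.35057705] [-3.14144466e+00  1.47385757e-04  2.88077179e+00] [-1.30030729 -2.12875341  2.00716557] [-0.4176582   0.14970272  0.01402291] 24.217326544804813
```

View pics/p6w.png

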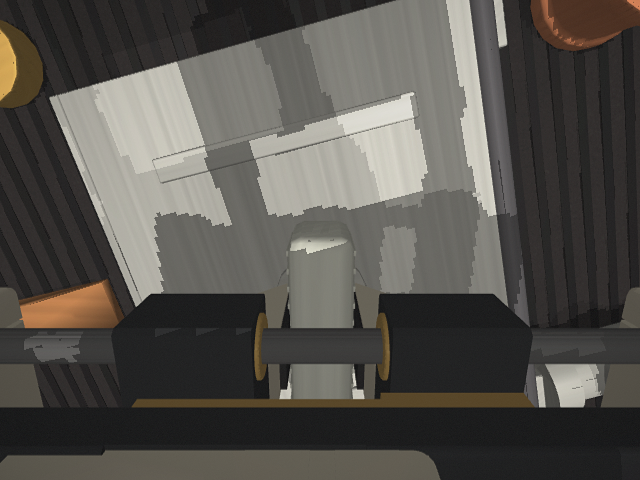

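Request:
step_arm:
  increments: "0 0 0 0 0 2 -1;0 0 0 0 0 4 -1;0 0 0 0 0 5 -1;0 0 0 0 0 6 -1;0 0 0 0 0 6 -1;0 0 0 0 0 6 -1"

```text
time: 11.28
tool_pos: [551.0, 90.5, 99.2]
tcp_rot: [3.142, 0.001, 2.881]
contact_force: [-6.1, -3.3, 18.7]
grip_width: 24.0
```

The knob is blocked after 4.1 mm, as described. I turn clockwise in small steps under light pressure and feel for the entry.

Request:
step_arm:
  increments: "0 0 0.07 0 0 -0.5 -1;0 0 0.15 0 0 -0.5 -1;0 0 0.15 0 0 -0.5 -1"

```text
time: 11.65
tool_pos: [551.0, 90.5, 98.9]
tcp_rot: [3.141, 0.001, 2.73]
contact_force: [-4.3, -2.7, 12.4]
grip_width: 24.0
```

Request:
step_arm:
  increments: "0 0 0.07 0 0 0 -1;0 0 0.15 0 0 0 -1;0 0 0.15 0 0 0 -1"

```text
time: 12.02
tool_pos: [551.0, 90.6, 97.8]
tcp_rot: [3.141, 0.0, 2.581]
contact_force: [-1.0, -2.6, 3.6]
grip_width: 24.1
```

The force fell from 12 to 3.6 N and z dropped, so the entry is at about 0.3 rad. Pushing in.

Request:
step_arm:
  increments: "0 0 0.05 0 0 2 -1;0 0 0.05 0 0 4 -1;0 0 0.05 0 0 7 -1;0 0 0.05 0 0 10 -1;0 0 0.05 0 0 12 -1;0 0 0.05 0 0 14 -1;0 0 0.05 0 0 14 -1"

```text
time: 12.9
tool_pos: [551.0, 90.7, 84.3]
tcp_rot: [3.141, 0.0, 2.531]
contact_force: [-2.7, -3.3, 8.6]
grip_width: 23.8
```

It is fully in (19 mm). Now I turn clockwise along the thread while holding it in.

Request:
step_arm:
  increments: "0 0 0 0 0 0 -1;0 0 0 0 0 0 -1;0 0 0.1 0 0 0 -1;0 0 0.2 0 0 0 -1;0 0 0.3 0 0 0 -1;0 0 0.4 0 0 0 -1;0 0 0.5 0 0 0 -1;0 0 0.6 0 0 0 -1;0 0 0.6 0 0 0 -1"

```text
time: 14.02
tool_pos: [551.2, 90.8, 84.3]
tcp_rot: [3.141, 0.0, 1.93]
contact_force: [-1.8, -3.5, 9.0]
grip_width: 24.1
```

Run:
```python
from plant import get_obs
o=get_obs(); print(o['tool_pos'],o['tcp_rot'],o['contact_force'],o['moment'],o['grip_width'])
```

```text
[551.18435568  90.78719155  84.31246746] [3.14052515e+00 1.95716077e-04 1.92997780e+00] [-1.78173316 -3.47646792  8.98167472] [-0.596536    0.38031194 -0.00784238] 24.052709413979162
```

Request:
step_arm:
  increments: "0 0 0.1 0 0 0 -1;0 0 0.2 0 0 0 -1;0 0 0.3 0 0 0 -1;0 0 0.4 0 0 0 -1;0 0 0.5 0 0 0 -1;0 0 0.6 0 0 0 -1;0 0 0.6 0 0 0 -1"

```text
time: 14.9
tool_pos: [551.4, 90.7, 84.3]
tcp_rot: [3.14, -0.001, 1.33]
contact_force: [-1.2, -2.1, 7.4]
grip_width: 23.7
```

Run:
```python
from plant import get_obs
o=get_obs(); print(o['tool_pos'],o['tcp_rot'],o['contact_force'],o['moment'],o['grip_width'])
```

```text
[551.43616049  90.74277777  84.30323931] [ 3.14007602e+00 -5.48163264e-04  1.32993118e+00] [-1.24023464 -2.13922476  7.44735673] [-0.66790136  0.30276672  0.01007019] 23.69554495043935
```

Request:
step_arm:
  increments: "0 0 0.07 0 0 0 -1;0 0 0.14 0 0 0 -1;0 0 0.2 0 0 0 -1;0 0 0.2 0 0 0 -1"

```text
time: 15.4
tool_pos: [551.5, 90.7, 84.3]
tcp_rot: [3.14, -0.001, 1.13]
contact_force: [0.1, -2.8, 8.5]
grip_width: 23.7
```

Run:
```python
from plant import get_obs
o=get_obs(); print(o['tool_pos'],o['tcp_rot'],o['contact_force'],o['moment'],o['grip_width'],o['joint_positions'][5])
```

```text
[551.47609605  90.70946806  84.29988404] [ 3.14007469e+00 -8.23085120e-04  1.13034230e+00] [ 0.11782281 -2.77486557  8.51987071] [-0.71802057  0.28822746 -0.03868462] 23.731675543431752 0.4662819536738652
```

Request:
step_arm:
  increments: "0 0 0.05 0 0 0 -1;0 0 0.1 0 0 0 -1;0 0 0.1 0 0 0 -1"

```text
time: 15.78
tool_pos: [551.5, 90.7, 84.3]
tcp_rot: [3.14, -0.001, 1.031]
contact_force: [-0.7, -2.6, 8.0]
grip_width: 24.0
```

Run:
```python
from plant import get_obs
o=get_obs(); print(o['tool_pos'],o['tcp_rot'],o['contact_force'],o['moment'],o['grip_width'],o['joint_positions'][5])
```

```text
[551.52273802  90.6788262   84.31327222] [ 3.14007545e+00 -9.91907459e-04  1.03050311e+00] [-0.69309129 -2.5784396   7.99712826] [-0.68548163  0.25090531 -0.02590154] 23.992964201016072 0.5661016085378272
```

Turned 1.5 rad so far with no stop felt. Continuing.

Request:
step_arm:
  increments: "0 0 0.05 0 0 0 -1;0 0 0.1 0 0 0 -1;0 0 0.1 0 0 0 -1"

```text
time: 16.15
tool_pos: [551.5, 90.7, 84.3]
tcp_rot: [3.14, -0.001, 0.93]
contact_force: [-1.6, -3.5, 7.6]
grip_width: 23.8
```

Run:
```python
from plant import get_obs,capture
import cv2
o=get_obs(); print(o['tool_pos'],o['tcp_rot'],o['contact_force'],o['moment'],o['grip_width'],o['joint_positions'][5])
c=capture("wrist")["frame"]; cv2.imwrite("pics/p7w.png",c[:,:,::-1])
```

```text
[551.5415683   90.65633999  84.30083998] [ 3.14012258e+00 -1.13958527e-03  9.30449212e-01] [-1.59459749 -3.52124193  7.60035829] [-0.74007952  0.21437861 -0.05305223] 23.80458777225742 0.666160425862545
```

View pics/p7w.png

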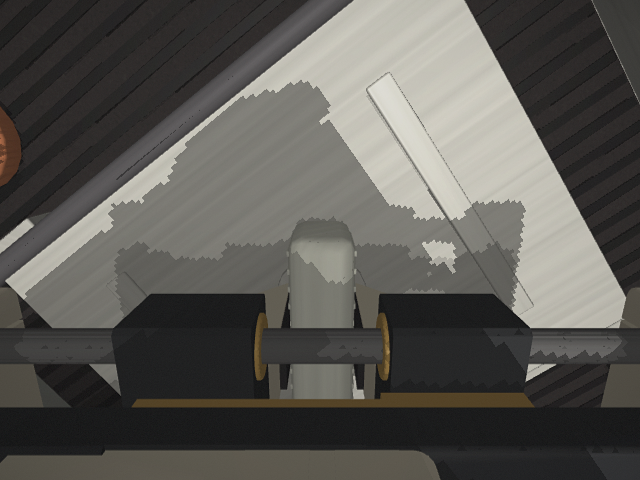

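Request:
step_arm:
  increments: "0 0 0.05 0 0 0 -1;0 0 0.1 0 0 0 -1;0 0 0.1 0 0 0 -1"

```text
time: 16.58
tool_pos: [551.6, 90.6, 84.3]
tcp_rot: [3.14, -0.001, 0.831]
contact_force: [-1.1, -4.3, 8.1]
grip_width: 24.0
```

Run:
```python
from plant import get_obs
o=get_obs(); print(o['tool_pos'],o['tcp_rot'],o['contact_force'],o['moment'],o['grip_width'],o['joint_positions'][5])
```

```text
[551.58541718  90.6248385   84.31414557] [ 3.13994879e+00 -1.13306248e-03  8.31353519e-01] [-1.12588657 -4.32939955  8.0644142 ] [-0.79773307  0.22677644  0.32783768] 23.982192765886964 0.7655963040074565
```

Moment z jumped to 0.33 N m, so this is the stop, 1.70 rad from the entry. One slight further press to confirm it.

Request:
step_arm:
  increments: "0 0 0.04 0 0 0 -1;0 0 0.06 0 0 0 -1;0 0 0.06 0 0 0 -1"

```text
time: 16.95
tool_pos: [551.6, 90.7, 84.3]
tcp_rot: [3.14, -0.001, 0.773]
contact_force: [0.4, -2.9, 7.1]
grip_width: 24.2
```

Run:
```python
from plant import get_obs
o=get_obs(); print(o['tool_pos'],o['tcp_rot'],o['contact_force'],o['moment'],o['grip_width'],o['joint_positions'][5])
```

```text
[551.64962803  90.7147738   84.33635765] [ 3.13965568e+00 -1.17313889e-03  7.73179423e-01] [ 0.38388191 -2.89637571  7.13000219] [-0.66289378  0.18545748  0.91124955] 24.204597730448004 0.824320236714352
```

Firm stop at 0.91 N m. I ease off the twist and push, open, and lift.

Request:
step_arm:
  increments: "0 0 -0.04 0 0 -1.5 -1;0 0 -0.04 0 0 -3 -1;0 0 -0.04 0 0 -3 -0.2;0 0 -0.04 0 0 -3 0.2;0 0 -0.04 0 0 -3 0.3;0 0 -0.04 0 0 -3 0.3;0 0 -0.04 0 0 -3 0.3;0 0 -0.04 0 0 -20 0.3;0 0 -0.04 0 0 -50 0.3;0 0 -0.04 0 0 -90 0.3;0 0 -0.04 0 0 -140 0.3;0 0 -0.04 0 0 -140 0.3"

```text
time: 18.45
tool_pos: [552.9, 90.8, 228.1]
tcp_rot: [3.135, -0.006, 0.811]
contact_force: [0.5, 0.4, -0.0]
grip_width: 59.7
```

Run:
```python
from plant import get_obs, capture
import cv2,pickle
o=get_obs()
c=capture("wrist"); s=capture("side"); n=capture("scene"); pickle.dump((c,o),open("wrist8.pkl","wb")); pickle.dump((s,n),open("ss8.pkl","wb"))
cv2.imwrite("pics/p8.png",cv2.resize(s["frame"][130:390,180:480,::-1],None,fx=2.3,fy=2.3)); print(o['tool_pos'],o['contact_force'])
cv2.imwrite("pics/p8n.png",cv2.resize(n["frame"][180:400,190:450,::-1],None,fx=2.72,fy=2.72))
cv2.imwrite("pics/p8w.png",c["frame"][:,:,::-1])
```

```text
[552.85030122  90.79360688 228.05328437] [ 0.54728369  0.4295554  -0.02485438]
```

View pics/p8.png

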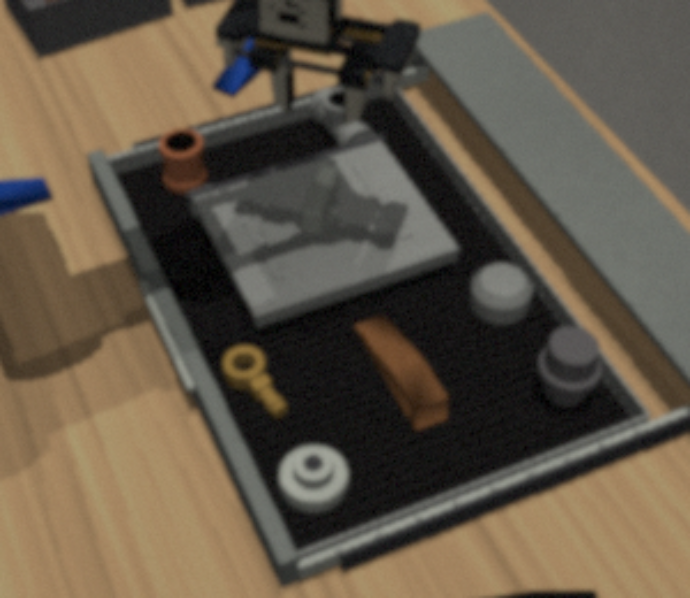

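View pics/p8n.png

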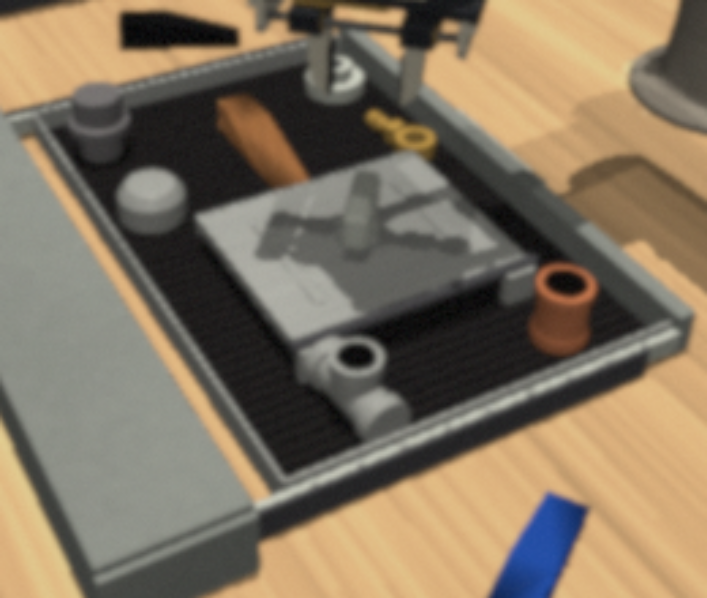

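View pics/p8w.png

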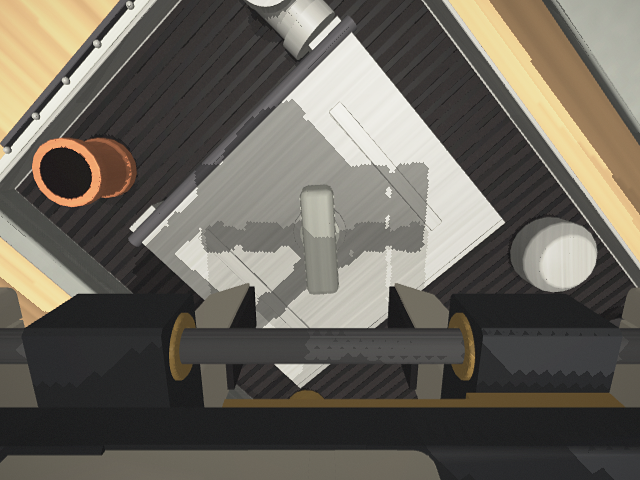

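The bar's image length fell from 111 to about 106 px, which matches a screw that is about 16 mm in. I'll check this more closely.

Run:
```python
from h import *
c,o=pickle.load(open("wrist8.pkl","rb")); (s,n)=pickle.load(open("ss8.pkl","rb"))
cv2.imwrite("pics/k8.png",cv2.resize(c["frame"][150:330,230:420,::-1],None,fx=3.2,fy=3.2,interpolation=cv2.INTER_CUBIC))
def box(yaw,h,x,y):
    R=Rn.from_euler('z',yaw).as_matrix(); P=np.array([[-40,-12,0],[40,-12,0],[40,12,0],[-40,12,0]],float)
    return P@R.T+[x,y,h]
for yaw,h,tag in [(.80-.03,97.8,'in'),(.77,114,'out')]:
  for nm,cam,(x0,y0,x1,y1),k in (("n",n,(250,210,400,330),5),("s",s,(250,170,400,290),5)):
    im=cv2.resize(cam["frame"][y0:y1,x0:x1,::-1],None,fx=k,fy=k,interpolation=cv2.INTER_CUBIC)
    p=((proj(cam,box(yaw,h,550.4,89.5))-[x0,y0])*k).round().astype(int)
    cv2.polylines(im,[p.reshape(-1,1,2)],True,(0,0,255),1); cv2.imwrite(f"pics/k8{nm}{tag}.png",im)
```

```text
(no output)
```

View pics/k8.png

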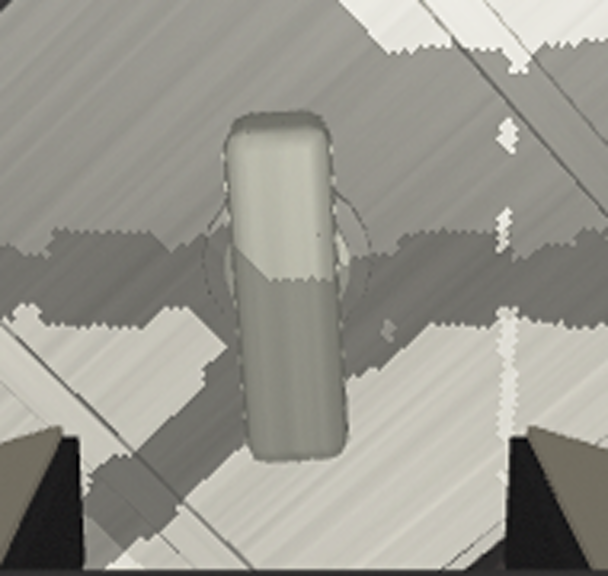

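View pics/k8nin.png

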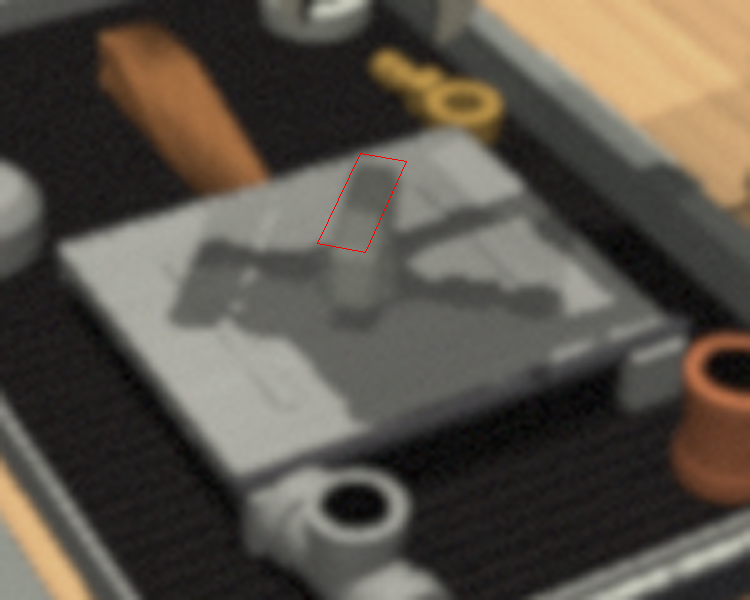

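View pics/k8sin.png

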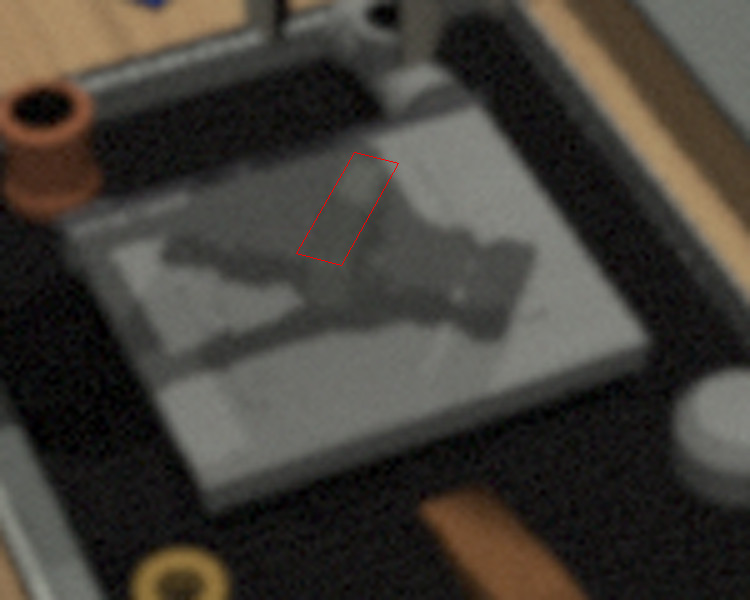

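The bar sits at yaw ≈ 0.87, which agrees with where the stop torque began. It is low on the cover with its hub hidden, so the screw has stayed in after release. The wedge and the fittings look still and the gripper is clear, so I hand in.

```bash
python3 -c "
from plant import close_job,get_obs
print(get_obs()['time'],get_obs()['contact_force']); print(close_job())"
```

```text
18.6 [-0.38772507 -0.6000647  -0.11338791]
the job is handed in; nothing more can be done
None
```

I pulled the wooden wedge out and the cover came fully down. I then pushed the screw-knob in, turned it clockwise to its stop, let go and handed the job in at 18.6 s. No verdict was reported.

- **Wedge:** after I let go, it lay flat on the mat with its thin end at tray y ≈ -128 mm by the wrist camera. The side camera gave -133 to -139 mm, which disagrees by about 5–10 mm. Both are clear of the -108 mm limit.
- **Screw:**
  - The knob was blocked at about 4.1 mm, and the entry came after about 0.3 rad clockwise.
  - I pushed it in to 19.0 mm and turned it to a firm stop at about 1.66 rad (0.9 N m).
  - After release the bar stood low, with its hub hidden, at the stop angle. Its apparent length fits about 16 mm in, but that reading is only good to about ±2.5 mm, so the 15.2 mm limit rests mainly on the stop having been felt.
- **Fittings:** in the side and scene pictures they looked unmoved. I did not measure them again. The arm was clear of everything at the end.

**One slip:** when releasing the wedge I repeated a shift that counts from the start of each call. The opening gripper went about 94 mm further right and dragged the wedge about 10 mm. The gripper stayed free of contact and the pictures showed nothing else disturbed.

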